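# Hook the lost tin out of the gap and set it on the scale

## Robot

A 7-joint arm with a two-finger parallel gripper is mounted at the origin on the work surface. World frame = base frame: x ahead of the robot, y to its left, z up, the work surface at z = 0. Lengths are in m, angles in rad, forces in N, time in s.
With the tool pointing down it reaches from about 0.425 to 0.95 m from the base axis. Payload 4.7 kg.
Tool frame: the origin (TCP) lies on the centre line of the jaws, within the pads' length; the fingertips stand robot.nose_length ahead of it and the grasp point (between the pads) lies 8 mm behind it (robot.nose_length is the distance from the TCP to the fingertips, in m); z points along the fingers, y is the line along which they close (so a half turn about z gives the same grasp; the last joint's range is limited). The gripper opens to 85 mm and grips with 20 to 120 N. Pads are 22 mm wide; open, the fingers measure 114 mm over their backs; the gripper's body (76 mm by 85 mm) begins 54 mm behind the grasp point. The pads swing forward as they close: fully open they stand 13 mm farther back than shut.
Start: joints at [-1.225, 0.469, -0.049, 1.532, 0.024, 1.141, -0.082], TCP at [0.247, 0.628, 0.242] pointing down, gripper open.
Joint ranges: [-2.59, 2.59], [-0.33, 1.99], [-1.39, 1.29], [0.1, 2.45], [-1.04, 4.18], [0.21, 1.99], [-2.66, 2.66]. Speed limits (rad/s): [2.57, 2.57, 3.14, 3.14, 3.14, 3.14, 3.14].

## Interface

Orientations are given as [roll, pitch, yaw] about the fixed x, y, z axes, in that order (R = Rz(yaw) Ry(pitch) Rx(roll)).
In Python, from plant import robot gives the robot as it stands. Calls block until the motion is done:
- robot.goto(position, orientation): joint-space move of the TCP to a pose.
- robot.move_straight(position, vel=0.15, attitude=None, contact_N=None): straight line of the TCP; attitude=None keeps the orientation; vel is the mean speed in m/s. With contact_N (N) it stops when the force on the tool has changed by that much, and returns True; else False.
- robot.move_joints(angles): joint-space move.
- robot.grip(opening, strength=None): opening from 0.0 (shut) to 1.0 (fully open); strength is the grip in N (None keeps the last); returns when the fingers have stopped.
- robot.sleep(seconds).
- robot.inverse_kinematics(position, orientation): joint angles nearest the present ones, or None.
- robot.sense(): the state.
- robot.grab_frame(name): name is "scene" or "top" or "wrist"; returns a dict with "image" (384x512x3 uint8, red, green, blue), "range_z" (384x512 float32, m along the optical axis (not along the pixel's ray), 0 where there is no reading), "fx", "fy", "cx", "cy" (pixels), "R" (3x3) and "t" (3): a world point X has camera coordinates R X + t. Camera axes: x right, y down, z forward; pixel columns grow to the right and rows downward; lengths in m; the calibration is good to about 2 mm. A picture is of the moment at which its call begins.
A pose or a line that the arm cannot do raises robot.IKError and nothing moves.
- robot.close_job(): hands the job in; it is judged then, once.
The state is a dict: "t": time; "joint_pos": joint angles; "joint_velocities": joint speeds; "effort": joint torques, N m; "tcp_pos": TCP position; "tcp_rot": TCP orientation; "wrist_force": force on the tool from outside, world axes, zero at the start; "torque": the same for the moment, N m; "opening": opening from 0.0 (shut) to 1.0 (fully open); "gripper_force": force on a finger pad.
Only numpy, scipy, OpenCV 4.12 (cv2) and the standard library are available. Lean on these libraries where they do the work, as an engineer would, in place of code of your own. Each camera call takes 0.05 s, during which the arm holds its last target. There are 200 camera calls.

## Task

The red-lidded tin has slipped into the narrow gap between the bench oven and the crate of clay jars, where fingers cannot get at it. Pick up the draw hook from the chopping board, reach over the tin, drop the bent end behind it, drag the tin out onto the open counter with the hook, and lay the hook back on the board. Then set the tin gently on the kitchen scale for weighing, lid up and centred on the round pan so that no edge or corner overhangs, without disturbing the two small jars by the board and the scale.

Things in the scene. Friction and masses are not known exactly. Their poses are not given: they have to be found in the camera images.
- tin_center (a point): closed flat metal tin, steel sides, bright red lid with a paper label; 95 mm long (its x) x 48 mm wide (its y) x 34 mm high, 170 to 310 g; this point is its centre, 17 mm above its underside. It starts flat on the counter, lengthwise in the gap, its centre 80 to 100 mm inside the mouth and within 3 mm of the gap's middle line; z is up. It slides on the counter.
- gap_mouth (a point): middle of the near mouth of the gap, on the counter (z = 0). Its x axis is horizontal and points into the gap along its middle line, away from the robot; its y axis points to the oven. The gap is 62 mm wide, 280 mm long, open above and at its far end.
- bay: the fixed, heavy pair that forms the gap; origin and axes as gap_mouth. On the +y side a white bench oven (360 wide, 280 deep, 210 mm high, a steel tray on top to 232 mm; door handle and knobs face the robot, 30 mm proud), on the -y side a blue crate (400 wide, 300 deep, 120 mm high) of clay jars with wooden lids, rising to 190 mm. Both fronts stand level with the mouth.
- hook_grip (a point): draw hook, loose, 150 g: wooden handle 100 (its x) x 24 (y) x 26 mm high, and a flat steel strip 20 mm wide, 4 mm thick, along +x level with the handle's underside, its end bent down. This point is the handle's middle, 13 mm above its underside; the balance point lies about 85 mm ahead (+x). It starts flat on the board, bent end hanging over the edge, this point 53 mm above the counter; z up.
- hook_tip (a point): middle of the lower edge of the hook's bent end: 24 mm wide (y), 4 mm thick (x); in the hook's axes it lies 230 mm ahead (+x) of hook_grip and 45 mm below it, that is 32 mm below the underside of strip and handle.
- board: wooden chopping board, fixed, 300 mm (its x) x 180 mm (its y) x 40 mm high; origin at the centre of its underside. The hook lies along its x, near one long edge, bent end over the +x end. A small jar stands on the other half.
- pan_center (a point): centre of the top of the scale's round steel pan, 130 mm across, its top 54 mm above the counter and rigid. The white scale body below (190 x 160 mm, top at 36 mm, fixed) reaches 107 mm from the pan's centre on its display side (-x) and 83 mm behind. Board and scale may change places, left and right.
- board_jar: small handled clay jar, 60 mm across, 96 mm high, loose, standing on the board, not to be disturbed; origin at the centre of its underside, about 70 mm along +x and 45 mm along +y of the board's centre
- spice_jar: small jar with a red cap, 52 mm across, 85 mm high, loose, standing on the counter beside the scale (about 68 mm along +x and 115 mm along -y of the pan's centre, in the axes of pan_center), not to be disturbed; origin at the centre of its underside
Mind the look-alikes: they are no part of the job. Leave any black or green look-alike of the part that bears tin_center alone.

How it is judged:
On the way, in this order (a step that is already met when the one before it is completed fails the run):
1. the hook has taken hold of the tin inside the gap: it bears on the tin, its bent end beyond the tin's centre, and has begun to draw it out (contact force between hook and tin above 0.1 N and x of tin_center in the frame of gap_mouth above 0.01 m and x of hook_tip in the frame of tin_center above 0.035 m and distance of tin_center from where it was at the start of the episode above 0.015 m), for 0.05 s.
2. the tin lies on the open counter, most of it out of the gap (its centre over 20 mm outside the mouth) (x of tin_center in the frame of gap_mouth below -0.02 m and height (world z) of tin_center below 0.03 m), for 0.2 s.
At the end, for the whole second after the job is handed in: The tin rests flat on the scale's pan (lid up, tilted less than 0.08 rad), its centre within 12 mm of the pan's centre, so that no corner overhangs; the hook lies on the chopping board, the middle of its handle over the board; both are at rest (horizontal distance between tin_center and pan_center below 0.012 m and z of tin_center in the frame of pan_center between 0.013 and 0.021 m and angle between tin_center's own z axis and vertical below 0.08 rad and linear speed of each of tin, hook below 0.02 m/s and angular speed of tin below 0.2 rad/s and x of hook_grip in the frame of board between -0.15 and 0.15 m and y of hook_grip in the frame of board between -0.09 and 0.09 m and height (world z) of hook_grip between 0.045 and 0.085 m); the robot touches nothing.
It fails at once if the fingers touch the tin while its centre is still inside the gap (contact force between the fingers and tin above 0.3 N and x of tin_center in the frame of gap_mouth above 0 m).
It fails at once if the tin is dropped on the scale: it comes down onto the pan faster than 0.5 m/s (a fall of over 13 mm) (horizontal distance between tin_center and pan_center below 0.065 m and z of tin_center in the frame of pan_center below 0.037 m and linear speed of tin above 0.5 m/s).
It fails at once if the small clay jar on the board is shifted by more than 25 mm or tipped over (distance of board_jar from where it was at the start of the episode above 0.025 m or angle between board_jar's own z axis and vertical above 0.5 rad).
It fails at once if the red-capped jar by the scale is shifted by more than 25 mm or tipped over (distance of spice_jar from where it was at the start of the episode above 0.025 m or angle between spice_jar's own z axis and vertical above 0.5 rad).
It also fails if it takes over 70 s, if anything falls off the work surface, if the arm or the gripper's body presses on something with over 40 N, if the wrist force passes 120 N, or if a joint passes its speed limit or range.

## Working session

There is one attempt and no reset: what is moved stays moved. The work goes in short steps, each a Python script; the robot and the scene stay as the last script left them, time stands still between calls to the robot, and variables do not carry over. Pictures are saved under pics/ and viewed, at most 10 in all, crops included, and the job is handed in when it is done.

```bash
ls; mkdir -p pics; python3 - <<'E'
from plant import robot
import cv2,numpy as np,pickle
d={}
for n in ["scene","top"]:
    f=robot.grab_frame(n); d[n]=f
    cv2.imwrite(f"pics/{n}0.png",f["image"][:,:,::-1])
    print(n,f["fx"],f["cx"],f["cy"],np.round(f["R"],3).tolist(),np.round(f["t"],3), -f["R"].T@f["t"])
pickle.dump(d,open("f0.pkl","wb"))
s=robot.sense();print(s["t"],s["tcp_pos"],s["tcp_rot"],s["opening"],robot.nose_length)
E
```

```text
pics
scene 459.07861792617024 255.5113510451635 202.68952557996244 [[0.971, 0.24, 0.014], [0.188, -0.721, -0.667], [-0.15, 0.65, -0.745]] [-0.513 -0.012  1.481] [ 0.72194813 -0.84857918  1.10277034]
top 472.8515942932403 255.4937541113973 195.35329392868644 [[0.0, -1.0, -0.005], [-0.98, 0.001, -0.197], [0.197, 0.005, -0.98]] [0.019 0.542 1.569] [0.22270152 0.0100081  1.64525459]
0.1 [0.24690999 0.62768463 0.24136251] [-3.13985494e+00  7.97780648e-05  2.76687259e+00] 0.9977422682580107 0.011
```

View pics/scene0.png

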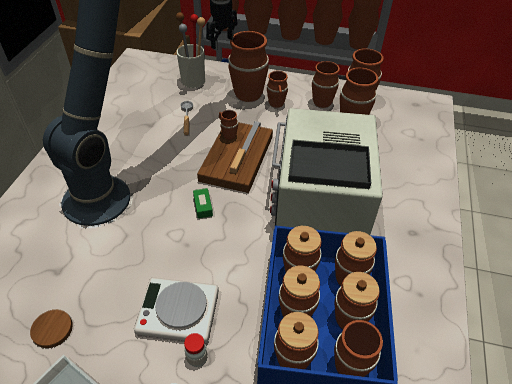

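View pics/top0.png

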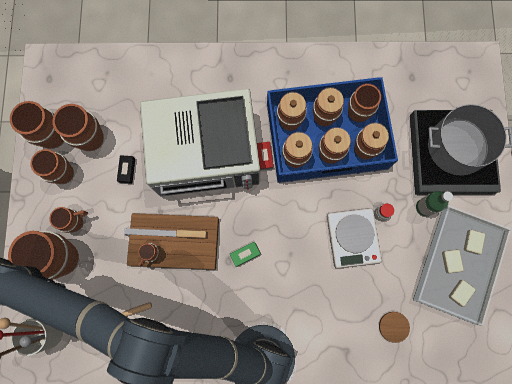

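The scene view shows the green tin at (203,202), the scale pan at (180,305), the hook with its wooden handle at (238,160) on the board, and the clay jar at (229,124).

The top view shows these possible matches for the tin:
- red lid with label in the gap at (265,155)
- black tin at (126,168)
- green tin at (244,253)
- red cap of the spice jar at (386,211)

I choose the red one in the gap at (265,155).

```bash
cat > h.py <<'E'
import numpy as np,cv2
def cloud(f):
    z=f["range_z"]; v,u=np.mgrid[:z.shape[0],:z.shape[1]]
    c=np.stack([(u-f["cx"])/f["fx"]*z,(v-f["cy"])/f["fy"]*z,z],-1)
    P=(c-f["t"])@f["R"]; P[z==0]=np.nan
    return P
def rect(pts):
    (c,s,a)=cv2.minAreaRect(pts[:,:2].astype(np.float32)*1000)
    return np.round(c,1),np.round(s,1),round(a,2)
def biggest(m):
    n,l,st,_=cv2.connectedComponentsWithStats(m.astype(np.uint8)); return l==1+np.argmax(st[1:,4])
def box(m,r0,r1,c0,c1):
    o=np.zeros_like(m); o[r0:r1,c0:c1]=m[r0:r1,c0:c1]; return o
E
python3 - <<'E'
from h import *
import pickle
f=pickle.load(open("f0.pkl","rb"))["top"];P=cloud(f);Z=P[...,2]
im=f["image"].astype(int);r,g,b=im[...,0],im[...,1],im[...,2]
print("counter z",np.nanmedian(Z[270:300,230:300]))
def rep(n,m):
    m=biggest(m);p=P[m];print(n,m.sum(),rect(p),"z",np.round(np.nanpercentile(p[:,2],[5,50,95]),4),"mean",np.round(np.nanmean(p,0),4))
rep("tin",box((r>110)&(g<70)&(b<70),130,180,250,280))
m=biggest((r>110)&(g<70)&(b<70)&(np.arange(512)>370)[None]&(np.arange(512)<400)[None]);print("cap",np.nanmean(P[m],0))
blue=(b>70)&(b>1.6*r)&(b>1.4*g)
rep("crate",box(blue&(Z>.108)&(Z<.13),70,190,262,400))
rep("oven",box((Z>.195)&(Z<.245),80,200,130,266))
rep("board",box((Z>.033)&(Z<.047),205,280,120,225))
rep("handle",box((Z>.056)&(Z<.08),222,242,165,225))
rep("pan",box((Z>.047)&(Z<.06),195,265,320,385))
rep("green",box((g>1.4*r)&(Z>.025),235,275,225,265))
rep("jar",box((Z>.12)&(Z<.145),235,275,130,175))
m=box((Z>.046)&(Z<.08),222,242,120,225);print(np.argwhere(m)[:,1].min())
np.set_printoptions(linewidth=250)
print(np.round(Z[226:240:2,120:216:6]*1000))
cv2.imwrite("pics/crop0.png",cv2.resize(f["image"][130:260,120:280,::-1],None,fx=5,fy=4.5,interpolation=2))
E
```

```text
counter z 0.0005279449335203655
tin 139 (array([695.4, -24.1]), array([94.3, 23. ]), 11.03) z [0.0287 0.0349 0.0407] mean [ 0.6936 -0.0254  0.0348]
cap [ 0.48526191 -0.41977109  0.08708691]
crate 993 (array([ 772.2, -238.9]), array([308. , 402.3]), 7.01) z [0.1147 0.121  0.1265] mean [ 0.7559 -0.2354  0.1208]
oven 9471 (array([706. , 199.2]), array([284.6, 360.7]), 6.87) z [0.2051 0.2116 0.2195] mean [0.701  0.1979 0.2121]
board 3769 (array([388.2, 310.5]), array([317.8, 180.3]), 87.39) z [0.0347 0.0401 0.0455] mean [0.388  0.297  0.0402]
handle 217 (array([409.3, 236.4]), array([98.6, 25.2]), 86.92) z [0.0587 0.0651 0.0715] mean [0.4088 0.236  0.0651]
pan 1038 (array([ 410.9, -316. ]), array([125.9, 127.1]), 0.01) z [0.0496 0.0549 0.059 ] mean [ 0.4107 -0.3157  0.0547]
green 302 (array([343.5,  55.2]), array([47.1, 92.5]), 26.7) z [0.0291 0.0338 0.0404] mean [0.3435 0.0556 0.034 ]
jar 245 (array([339.9, 373.5]), array([54.5, 69.9]), 25.69) z [0.1244 0.1365 0.1419] mean [0.341  0.3664 0.136 ]
124
[[-2. -7. 34. 36. 36. 44. 38. 37. 42. 42. nan 38. 36. 44. 40. 38.]
 [-6. 34. 47. 38. 39. 39. 40. 38. 33. 38. 36. 43. 42. 35. 42. 32.]
 [-6. 45. 40. 49. 40. 45. 41. 35. 40. 35. 61. 63. 62. 41. 42. 39.]
 [-4. 39. 41. 42. 46. 48. 41. 44. 46. 52. 66. 66. 65. 68. 69. 37.]
 [-5. 27. 44. 44. 41. 48. 46. 44. 40. 41. 63. 66. 69. 68. 65. 42.]
 [-2.  3. 37. 41. 40. 43. 41. 38. 38. 48. 63. 62. 71. 66. 64. 36.]
 [ 0.  5. 43. 35. 38. 33. 39. 28. 45. 43. 44. 31. 42. 37. 62. 37.]]
```

View pics/crop0.png

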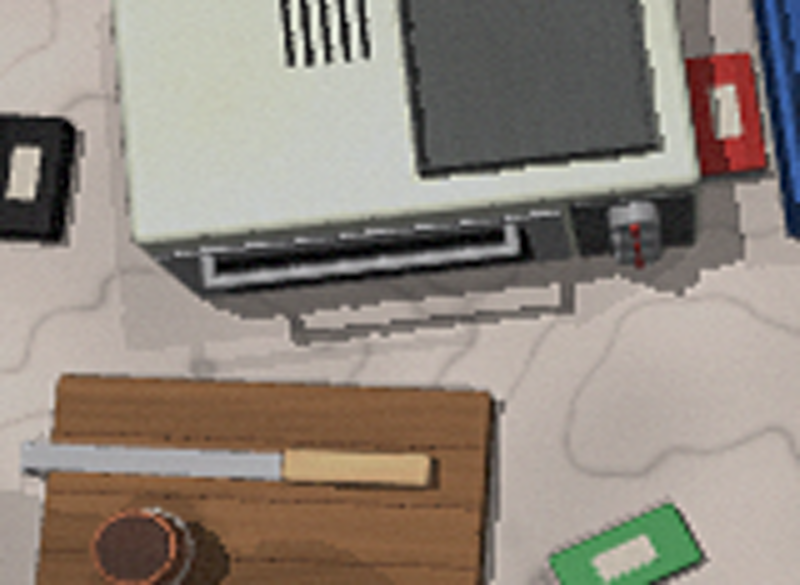

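The crop confirms it: the red tin with the white label sits in the gap at about (265,155) of the top view. The hook's steel end points left, over the board's edge. Next I check reachability along the drag.

```bash
cat >> h.py <<'E'
from scipy.spatial.transform import Rotation as Ro
G=np.radians(6.95); U=np.array([np.cos(G),np.sin(G)]); V=np.array([-U[1],U[0]]); M=np.array([.594,-.0275])
def att(yaw,tilt=0,flip=False):
    # tool down, tool x along heading yaw (flip: opposite); tilt>0: fingers point ahead along heading, body leans back
    z=np.array([np.sin(tilt)*np.cos(yaw),np.sin(tilt)*np.sin(yaw),-np.cos(tilt)])
    y=np.array([np.sin(yaw),-np.cos(yaw),0])*(-1 if flip else 1); x=np.cross(y,z)
    return Ro.from_matrix(np.stack([x,y,z],1)).as_euler("xyz")
def tcp(grasp,yaw,tilt=0):  # TCP so that grasp point is at grasp; TCP is 8 mm ahead along tool z
    return np.array(grasp)+.008*np.array([np.sin(tilt)*np.cos(yaw),np.sin(tilt)*np.sin(yaw),-np.cos(tilt)])
E
python3 - <<'E'
from h import *
from plant import robot
for flip in (0,1):
  for t in (-30,-15,0,15,30,45):
    t_=np.radians(t); y0=np.radians(86.9)
    o=[]
    a=np.array([.4093,.2364])
    for off in (0,.02):
        p=[*(a+off*np.array([np.cos(y0),np.sin(y0)])),.061]
        q=robot.inverse_kinematics(tcp(p,y0,t_),att(y0,t_,flip)); o.append(None if q is None else round(float(q[6]),2))
    far=None
    s=[]
    for d in np.arange(-.06,-.3,-.01):
        q=robot.inverse_kinematics(tcp([*(M+d*U),.06],G,t_),att(G,t_,flip)); s.append(int(q is not None))
        if q is not None: far=round(float(q[6]),2)
    print(flip,t,o,"".join(map(str,s)),far)
E
```

```text
0 -30 [-0.91, -0.92] 111111111111111111111111 -1.04
0 -15 [-0.75, -0.77] 111111111111111111111111 -0.96
0 0 [-0.46, -0.49] 111111111111111111111000 -1.56
0 15 [0.07, 0.02] 111111111111100000000000 -2.21
0 30 [0.48, 0.44] 111110000000000000000000 2.51
0 45 [-1.22, -1.36] 000000000000000000000000 None
1 -30 [1.87, 1.86] 111111111111111111111111 1.8
1 -15 [2.01, 1.99] 111111111111111111111111 1.87
1 0 [2.25, 2.21] 111111111111111111111000 1.46
1 15 [2.58, 2.51] 111111111111100000000000 0.94
1 30 [1.86, 1.87] 111110000000000000000000 -0.14
1 45 [2.02, 1.91] 000000000000000000000000 None
```

```bash
python3 - <<'E'
from h import *
from plant import robot
y0=np.radians(86.9); p=np.array([.4093,.2364])+.012*np.array([np.cos(y0),np.sin(y0)])
robot.grip(.75,80)
robot.goto(tcp([*p,.22],y0),att(y0))
f=robot.grab_frame("wrist"); cv2.imwrite("pics/w1.png",f["image"][:,:,::-1])
P=cloud(f);Z=P[...,2]
m=(Z>.057)&(Z<.076)&(abs(P[...,0]-.41)<.04)&(abs(P[...,1]-.236)<.09)
m=biggest(m);print(m.sum(),rect(P[m]),np.nanmedian(Z[m]))
m=(Z>.034)&(Z<.038);print(robot.sense()["t"],robot.sense()["tcp_pos"])
E
```

```text
1980 (array([407.3, 240. ]), array([99.2, 24. ]), 87.21) 0.06589540034438204
2.025 [0.40979459 0.25012606 0.2120665 ]
```

View pics/w1.png

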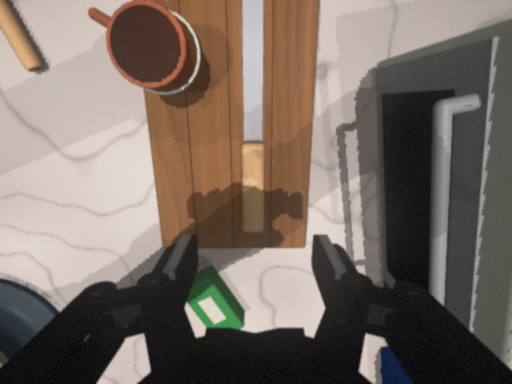

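The wrist view shows the handle at (253,188), with the strip running up from it to (253,70). The jar at (150,45) is clear of the fingers. Next I grasp and lift the hook.

```bash
python3 - <<'E'
from h import *
from plant import robot
y0=np.radians(87.2); p=np.array([.4073,.2400])+.012*np.array([np.cos(y0),np.sin(y0)])
robot.move_straight(tcp([*p,.10],y0),attitude=att(y0))
print(robot.move_straight(tcp([*p,.0625],y0),vel=.06,contact_N=8),robot.sense()["tcp_pos"])
robot.grip(0,90); s=robot.sense();print(s["opening"],s["gripper_force"])
robot.move_straight(tcp([*p,.11],y0),vel=.06)
robot.move_straight(tcp([*p,.31],y0),vel=.2)
s=robot.sense();print(s["tcp_pos"],s["wrist_force"],s["torque"],s["opening"],s["t"])
f=robot.grab_frame("wrist"); cv2.imwrite("pics/w2.png",f["image"][:,:,::-1])
P=cloud(f)
T=Ro.from_euler("xyz",s["tcp_rot"]).as_matrix(); c=f["R"]@T; print("cam in tool",np.round(c,3).tolist(), f["R"]@s["tcp_pos"]+f["t"])
L=(P-s["tcp_pos"])@T
np.set_printoptions(linewidth=200,suppress=True)
for r in range(0,240,20): 
    k=[c for c in range(200,310) if abs(L[r,c,2])<.06]
    print(r,len(k),np.round(np.nanmedian(L[r,k],0)*1000,1) if k else "")
E
```

```text
False [0.40802095 0.25198143 0.05445592]
0.256839100132028 88.53975892066956
[0.40718517 0.25153104 0.30072091] [ 0.23206302 -0.1671484  -1.89467321] [-0.09867792  0.03460065  0.07276561] 0.2590891393121823 6.2917
cam in tool [[-0.001, 1.0, 0.0], [-0.952, -0.0, -0.306], [-0.306, -0.001, 0.952]] [0.00020118 0.0343156  0.14953152]
0 44 [121.6  -0.1  11.1]
20 44 [113.7  -0.1  11.1]
40 43 [105.6   0.1  11.1]
60 41 [97.1  0.1 11.2]
80 41 [88.3  0.1 11.2]
100 40 [79.1 -0.1 11. ]
120 40 [69.5 -0.1 11.3]
140 38 [59.5 -0.1 11. ]
160 38 [49.1 -0.1 10.8]
180 38 [38.  -0.1 11.1]
200 49 [ 34.3  -0.4 -10.3]
220 48 [ 24.4  -0.1 -11. ]
```

View pics/w2.png

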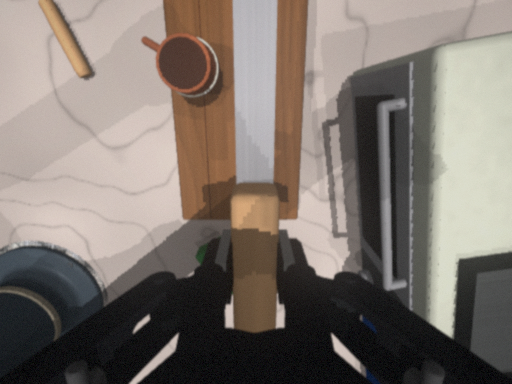

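The wrist view shows the hook held level: handle at (255,255), strip straight up at (255,90). In the tool frame the tip is at x=+218 mm, z=+47 mm. Next I move above the gap and look.

```bash
python3 - <<'E'
from h import *
from plant import robot
p=robot.sense()["tcp_pos"]
robot.move_straight([p[0],p[1],.37],vel=.2)
q=M+(.156-.218)*U
robot.goto([*q,.37],att(G))
robot.move_straight([*q,.31],vel=.2)
s=robot.sense();print(s["tcp_pos"],s["t"],s["wrist_force"])
f=robot.grab_frame("wrist"); cv2.imwrite("pics/w3.png",f["image"][:,:,::-1])
P=cloud(f);Z=P[...,2];im=f["image"].astype(int);r,g,b=im[...,0],im[...,1],im[...,2]
L=np.stack([(P[...,:2]-M)@U,(P[...,:2]-M)@V,Z],-1)
m=(r>90)&(g<60)&(b<60)&(abs(Z-.034)<.012)&(abs(L[...,1])<.035)&(L[...,0]>0)
print("tin",m.sum(),np.round(np.nanpercentile(L[m],[1,50,99],axis=0)*1000,1))
# gap walls: oven side/top edge and crate rim edge
for a in (.02,.06,.1,.16):
    k=abs(L[...,0]-a)<.006
    o=k&(Z>.17)&(L[...,1]>0)&(L[...,1]<.1); c=k&(Z>.09)&(Z<.13)&(L[...,1]<0)&(b>1.5*r)
    print(a,"oven",np.round(np.nanmin(L[o][:,1])*1e3,1) if o.any() else "","crate",np.round(np.nanmax(L[c][:,1])*1e3,1) if c.any() else "")
E
```

```text
[ 0.53269528 -0.0338886   0.3102323 ] 8.475 [-0.376851   -0.90065062 -1.02283675]
tin 0 [nan nan nan]
0.02 oven 0.0 crate -28.3
0.06 oven 0.2 crate -28.2
0.1 oven 33.6 crate -28.2
0.16 oven  crate
  return np.nanmean(a, axis, out=out, keepdims=keepdims)
```

View pics/w3.png

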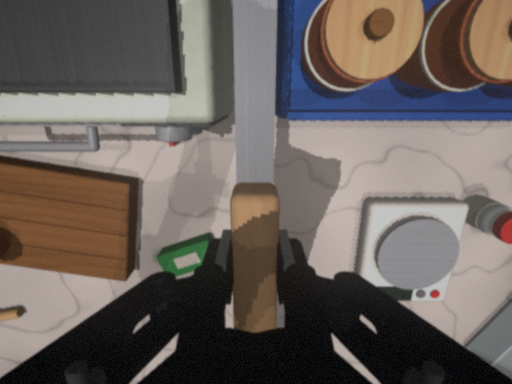

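The wrist view shows the strip centred over the gap at (255,90), between the oven edge at column 232 and the crate edge at column 280. The middle line needs a shift of +2.7 mm. Next I refine the mouth, drop the tip behind the tin and draw.

```bash
sed -i 's/M=np.array(\[.594,-.0275\])/M=np.array([.594,-.0275])+.0027*V/' h.py; python3 - <<'E'
from h import *
from plant import robot
f=robot.grab_frame("wrist");P=cloud(f);Z=P[...,2];im=f["image"].astype(int);r,g,b=im[...,0],im[...,1],im[...,2]
L=np.stack([(P[...,:2]-M)@U,(P[...,:2]-M)@V,Z],-1)
c=(abs(Z-.12)<.008)&(b>1.5*r)&(L[...,1]<-.04)&(L[...,1]>-.25)
o=(abs(Z-.21)<.008)&(L[...,1]>.04)&(L[...,1]<.2)&(L[...,0]>-.05)
print("crate front",np.round(np.nanpercentile(L[c][:,0],[.5,3])*1e3,1),"oven front",np.round(np.nanpercentile(L[o][:,0],[.5,3])*1e3,1))
q=M+(.158-.218)*U
robot.move_straight([*q,.31],vel=.1)
robot.move_straight([*q,.12],vel=.15)
hit=robot.move_straight([*q,.0535],vel=.05,contact_N=4)
s=robot.sense();print(hit,s["tcp_pos"],s["wrist_force"],s["t"],s["opening"])
E
```

```text
crate front [-2.8 -2.7] oven front [-1.1  1.8]
False [ 0.5343462  -0.03209349  0.05379306] [-0.69158322  1.11858857 -1.44856408] 11.725 0.2561170379507883
```

```bash
python3 - <<'E'
from h import *
from plant import robot
def look():
    f=robot.grab_frame("top");P=cloud(f);Z=P[...,2];im=f["image"].astype(int);r,g,b=im[...,0],im[...,1],im[...,2]
    m=box((r>110)&(g<70)&(b<70),120,260,240,290); p=P[m]-[*M,0]
    print("red",m.sum(),"x range",np.round(np.nanpercentile(p[:,:2]@U,[2,98])*1e3,1),"y",np.round(np.nanpercentile(p[:,:2]@V,[2,98])*1e3,1)); return f
look()
for d in (-.10,-.16,-.226):
    robot.move_straight([*(M+d*U),.0535],vel=.05)
    s=robot.sense();print(d,s["wrist_force"],s["t"]); f=look()
cv2.imwrite("pics/t4.png",cv2.resize(f["image"][120:300,170:410,::-1],None,fx=3,fy=3))
E
```

```text
red 53 x range [ 81.4 144.8] y [-23.2  10.6]
-0.1 [-0.41569691  0.6421711  -0.66548151] 12.725
red 70 x range [-19.5 113.8] y [-23.8  73.4]
-0.16 [-0.23799156 -0.02298019 -1.88715655] 14.125
red 111 x range [-36.   53.7] y [-24.3  62.6]
-0.226 [-0.09095521 -0.22563274 -1.98031222] 15.6417
red 181 x range [-102.1  -12.4] y [-23.9  22.2]
```

View pics/t4.png

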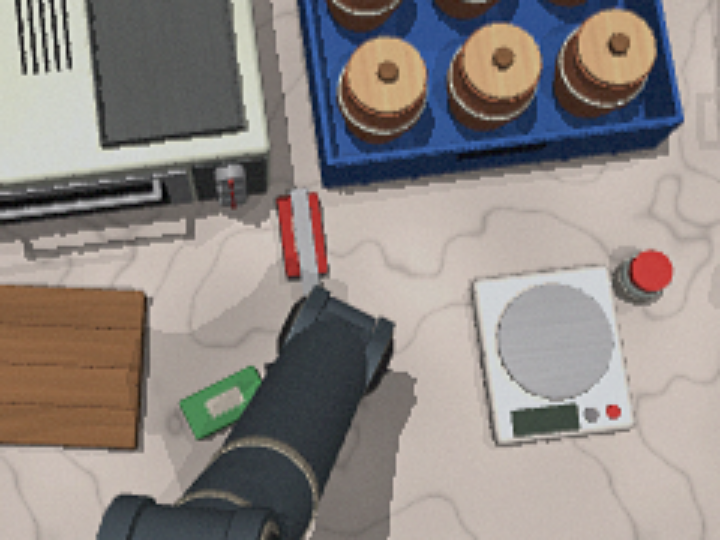

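The top crop shows the tin fully out of the gap at crop pixel (302,235), its centre about 57 mm outside the mouth, with the hook's strip over it. The green tin at (222,402) is untouched. Next I lay the hook back.

```bash
python3 - <<'E'
from h import *
from plant import robot
robot.move_straight([*(M-.214*U),.0535],vel=.05)
robot.move_straight([*(M-.214*U),.16],vel=.1)
robot.move_straight([*(M-.16*U),.37],vel=.2)
y0=np.radians(87.2)
robot.goto([.408,.2515,.37],att(y0))
robot.move_straight([.408,.2515,.12],vel=.2)
print(robot.move_straight([.408,.2515,.0535],vel=.04,contact_N=4),robot.sense()["tcp_pos"])
robot.grip(.7); robot.sleep(.2)
robot.move_straight([.408,.2515,.12],vel=.08)
robot.move_straight([.408,.2515,.25],vel=.25)
q=M-.08*U
robot.goto([*q,.25],att(G))
s=robot.sense();print(s["t"],s["wrist_force"])
f=robot.grab_frame("wrist"); cv2.imwrite("pics/w5.png",f["image"][:,:,::-1])
P=cloud(f);Z=P[...,2];im=f["image"].astype(int);r,g,b=im[...,0],im[...,1],im[...,2]
m=biggest((abs(Z-.034)<.008)&(abs(P[...,0]-M[0]+.057)<.08)&(abs(P[...,1]-M[1])<.06));print("tin",m.sum(),rect(P[m]),np.nanmedian(Z[m]))
t=robot.grab_frame("top");P=cloud(t);Z=P[...,2]
m=biggest(box((Z>.056)&(Z<.08),222,244,160,225));print("handle",rect(P[m]),np.nanmedian(Z[m]))
m=biggest(box((Z>.047)&(Z<.06),195,265,320,385));print("pan",rect(P[m]),np.nanmedian(P[m],0))
E
```

```text
True [0.4079815  0.25149436 0.05511825]
26.0417 [-0.34778798 -0.22503276 -0.28121815]
tin 2854 (array([535., -30.]), array([95.8, 48.4]), 6.82) 0.034118693501789046
handle (array([408.9, 235.6]), array([101.2,  24.3]), 87.55) 0.06491817074007862
pan (array([ 410.7, -315.3]), array([126. , 126.2]), 0.66) [ 0.41149347 -0.31556861  0.05445477]
```

View pics/w5.png

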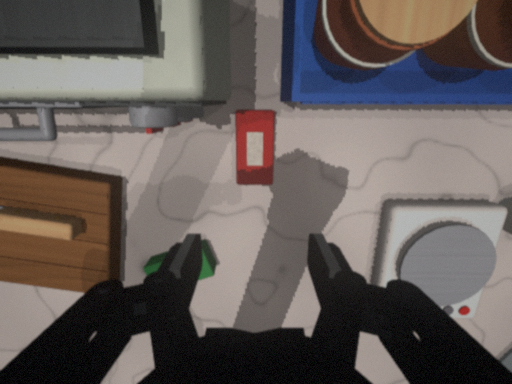

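The wrist view shows the tin at (255,147), clear of the gap, the hook's handle back on the board at (35,225), and the pan at (448,262). Next I measure the pan in this view, then grasp the tin.

```bash
python3 - <<'E'
from h import *
from plant import robot
f=robot.grab_frame("wrist");P=cloud(f);Z=P[...,2]
m=biggest((abs(Z-.054)<.006)&(abs(P[...,0]-.411)<.08)&(abs(P[...,1]+.316)<.08))
c,rr=cv2.minEnclosingCircle(P[m][:,:2].astype(np.float32)*1000);print("pan",c,rr,rect(P[m]),np.nanmedian(Z[m]))
y=np.radians(6.82);q=np.array([.535,-.030])-.010*np.array([np.cos(y),np.sin(y)])
robot.grip(.9,40)
robot.goto([*q,.12],att(y))
print(robot.move_straight([*q,.0165],vel=.06,contact_N=6),robot.sense()["tcp_pos"])
robot.grip(0,50); s=robot.sense();print(s["opening"],s["gripper_force"])
z0=s["tcp_pos"][2]
robot.move_straight([*q,.06],vel=.05); robot.move_straight([*q,.20],vel=.15)
s=robot.sense();print(s["opening"],s["wrist_force"],s["torque"],s["t"],"z0",z0)
T=Ro.from_euler("xyz",s["tcp_rot"]).as_matrix()
f=robot.grab_frame("wrist");P=cloud(f);L=(P-s["tcp_pos"])@T; im=f["image"].astype(int);r,g,b=im[...,0],im[...,1],im[...,2]
m=(r>90)&(g<60)&(b<60)&(abs(L[...,2])<.04);print("lid in tool",np.round(np.nanpercentile(L[m],[1,50,99],axis=0)*1e3,1))
m=biggest(m); A=np.c_[L[m][:,:2],np.ones(m.sum())]; print("plane",np.linalg.lstsq(A,L[m][:,2],rcond=None)[0])
E
```

```text
pan (408.9573059082031, -313.30010986328125) 65.73666381835938 (array([ 414.8, -316.7]), array([130.7, 115. ]), 61.94) 0.05414603042305085
False [ 0.52528063 -0.0311651   0.01678002]
0.5515894033297366 52.63630449771881
0.5566985102883376 [ 0.05523848 -0.25024563 -3.54249225] [-0.00655517  0.04786862  0.02992052] 31.4417 z0 0.01685489932583121
lid in tool [[-32.4 -23.1 -18.6]
 [ 41.5  -2.4 -17.2]
 [ 57.3  22.7 -14.8]]
plane [ 0.01266806 -0.00180318 -0.01771208]
```

```bash
python3 - <<'E'
from h import *
from plant import robot
y=np.radians(6.82);q=np.array([.4102,-.3148])-.010*np.array([np.cos(y),np.sin(y)])
robot.goto([*q,.20],att(y))
robot.move_straight([*q,.09],vel=.1)
print(robot.move_straight([*q,.0695],vel=.02,contact_N=3),robot.sense()["tcp_pos"])
robot.grip(.75); robot.sleep(.2)
robot.move_straight([*q,.12],vel=.06); robot.move_straight([*q,.25],vel=.2)
robot.goto([.45,-.1,.3],att(y))
print(robot.sense()["t"],robot.sense()["wrist_force"])
f=robot.grab_frame("top");P=cloud(f);Z=P[...,2];im=f["image"].astype(int);r,g,b=im[...,0],im[...,1],im[...,2]
cv2.imwrite("pics/t6.png",cv2.resize(f["image"][180:290,110:410,::-1],None,fx=2.6,fy=2.6))
m=biggest(box((Z>.078)&(Z<.1),190,270,320,372));print("tin",m.sum(),rect(P[m]),np.nanmedian(Z[m]))
m=biggest(box((Z>.047)&(Z<.1),190,270,320,373));print("pan+tin",rect(P[m]),cv2.minEnclosingCircle(P[m][:,:2].astype(np.float32)*1000))
m=box((r>110)&(g<70)&(b<70),195,225,372,400);print("cap",np.nanmean(P[m],0))
m=biggest(box((Z>.12)&(Z<.145),235,275,130,175));print("jar",rect(P[m]))
E
```

```text
True [ 0.40012287 -0.31589375  0.07085263]
38.0167 [-0.73160845 -0.58034181  0.33318622]
tin 432 (array([ 412.8, -316.5]), array([95.5, 50.2]), 6.81) 0.0891213529767334
pan+tin (array([ 410.9, -314. ]), array([123. , 126.7]), 88.43) ((409.5505676269531, -317.7173767089844), 66.88992309570312)
cap [ 0.48558182 -0.42002991  0.08665157]
jar (array([337.2, 365.6]), array([54.5, 66.9]), 88.21)
```

View pics/t6.png

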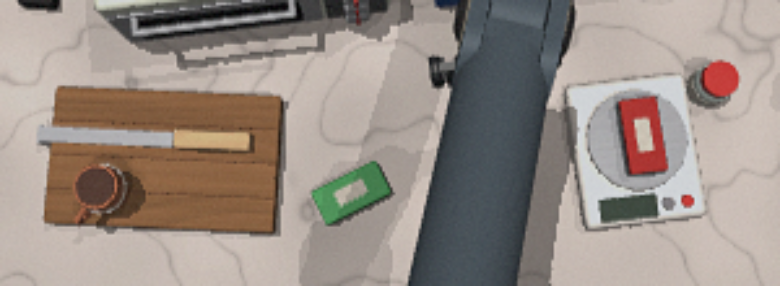

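The top crop shows the tin lid up, centred on the pan at (641,135), about 2 mm off centre. The hook lies on the board at (150,138), and both small jars are where they were.

```bash
python3 -c "
from plant import robot
print(robot.close_job())"
```

```text
the job is handed in; nothing more can be done
None
```

I handed the job in at about 38 s of the 70 s allowed, but no verdict came back: the tin was drawn out with the hook and set on the scale pan lid up, about 2 mm off centre by the last top view, with the hook back on the board and both small jars still in place.

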